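# Park a microscope objective at the top of the sloping rack

### The arm

A 7-joint arm with a two-finger parallel gripper is mounted at the origin on the work surface. World frame = base frame: x ahead of the robot, y to its left, z up, the work surface at z = 0. Lengths are in m, angles in rad, forces in N, time in s.
With the tool pointing down it reaches from about 0.425 to 0.825 m from the base axis. Payload 3.6 kg.
Tool frame: the origin (TCP) lies on the centre line of the jaws, within the pads' length; the fingertips stand 14 mm ahead of it and the grasp point (between the pads) lies 5 mm behind it (ctrl.tips_ahead is the distance from the TCP to the fingertips, in m); z points along the fingers, y is the direction in which the jaws open and shut (so a half turn about z gives the same grasp; the last joint's range is limited). The gripper opens to 85 mm and grips with 20 to 120 N. Pads are 22 mm wide; open, the fingers measure 114 mm over their backs; the gripper's body (76 mm by 85 mm) begins 54 mm behind the grasp point. The pads swing forward as they close: fully open they stand 13 mm farther back than shut.
Start: joints at [1.196, 0.615, -0.013, 1.423, 0.008, 1.103, -0.04], TCP at [0.222, -0.611, 0.245] pointing down, gripper open.
Joint ranges: [-3.12, 3.12], [-0.3, 2.06], [-1.34, 1.32], [0.26, 2.42], [-1.36, 4.5], [0.01, 1.98], [-2.84, 2.84]. Speed limits (rad/s): [2.79, 2.79, 3.14, 3.14, 3.14, 3.14, 3.14].

### API

Orientations are given as [roll, pitch, yaw] about the fixed x, y, z axes, in that order (R = Rz(yaw) Ry(pitch) Rx(roll)).
In Python, from station import ctrl gives the robot as it stands.
- The arm moves only by the shell command python3 -m creep 'ROWS' [OPENING] [FORCE]. ROWS is JSON, a list that holds one entry, the list of rows, each a list of 4 numbers: the shift along the tool's x, y, z in units of 50 mm (1.0 is 50 mm), then the turn about the tool's z in units of 8 degrees (1.0 is 8 degrees). In form: [[[x, y, z, roll], ...]]. A call has exactly 10 rows; each row shifts and turns the commanded pose from where the row before left it, along the tool's axes as they then stand; what a row does not reach is not made up. A row lasts 1/10 s, in which the tool goes at most 50 mm and 8.59 degrees, less where a joint would pass 70% of its speed; a pose out of reach is approached as far as the arm can. A call is refused whole if a number of a shift passes 1 or a number of a turn 1, either way. A call with a gripper value outside its range is refused whole. OPENING is the finger opening in mm, from 0 to 85.4, set as the call begins (- or left out, the last holds). The fingers move at their own pace and stop on an object; FORCE is the grip in N (left out, the last holds). Time passes only in rows, so rows that do not move let the fingers close, or fill a call up. It gives the time, the measured TCP pose, the force and the opening at its end, in the units of the state.
- ctrl.read_state(): the state, without advancing time (a new reading comes with each control period).
- ctrl.camera(name): name is "scene" or "side" or "wrist"; returns a dict with "frame" (420x560x3 uint8, red, green, blue), "range_z" (420x560 float32, m along the optical axis (not along the pixel's ray), 0 where there is no reading), "intrinsics" (3x3 intrinsics, pixels), "k1" (the pictures are not rectified: a ray, as slopes to the right and down, at radius r is drawn at 1 + k1 r^2 times it, then the intrinsics apply), "world_from_camera" (4x4, takes a point from camera to world coordinates); the wrist camera has in their place "T_tool_cam" (4x4, takes a point from camera to tool coordinates, whose origin is the TCP and whose axes are the flange's). Camera axes: x right, y up, looking along -z (the intrinsics and any distortion apply to the point x, -y, -z); pixel columns grow to the right and rows downward; lengths in m; the calibration is good to about 2 mm. A picture is of the moment at which its call begins: read the wrist's pose just before it.
- ctrl.close_job(): hands the job in, once; it reports no verdict.
The state is a dict: "time": time; "joint_positions": joint angles; "joint_vel": joint speeds; "joint_efforts": joint torques, N m; "position": TCP position; "ee_rot": TCP orientation; "force": force on the tool from outside, world axes, zero at the start; "moment": the same for the moment, N m; "finger_gap": finger opening in m.
Only numpy, scipy, OpenCV 4.12 (cv2) and the standard library are available. Lean on these libraries where they do the work, as an engineer would, in place of code of your own. Each camera call takes 0.05 s, during which the arm holds its last target.

### The job

Two microscope objectives lie at the bottom of the sloping two-lane rack. With your fingertips, gently push the one with the gold band up its lane, over the crest and into the hollow against the red end stop, so that it stays there and does not roll back. Do not pick it up, and leave the objective with the blue band and everything else on the bench where they are.

Things in the scene. Friction and masses are not known exactly. Their poses are not given: they have to be found in the camera images.
- rack: Fixed sloping rack with two lanes, 235 x 166 mm. Origin: centre of its underside, on the bench; own x points up the lanes to the end stops, y left across them, z up. Lane centre lines at y = +39 and -39 mm. Each lane is 56 mm wide; the grey rails beside it stand 11 mm above its floor. Floor: rises 8 degrees from the lip to the crest, then falls 10 degrees to the end stop.
- lip_left (a point): Left lane, low end: middle of the lane floor at the inner face of the red lip (rack x = -85, y = 39, z = 18 mm). The lip is 6 mm thick and 8 mm high above the floor; above it the low end is open. An objective resting against it has its centre at rack x = -72, z = 40 mm.
- lip_right (a point): The same for the right lane (rack y = -39 mm).
- crest_left (a point): Left lane: middle of the floor's crest (rack x = 60, y = 39, z = 38 mm). An objective on it has its centre at z = 58 mm; once its centre is beyond x = 64 mm it rolls by itself into the hollow. Short of the crest it rolls freely back down to the lip.
- crest_right (a point): The same for the right lane (rack y = -39 mm).
- seat_left (a point): Left lane: centre of an objective parked in the hollow against the red end stop (rack x = 85, y = 39, z = 54 mm). The stop's face is at rack x = 105, its top at z = 66 mm.
- seat_right (a point): The same for the right lane (rack y = -39 mm).
- gold_objective: Objective, 22 mm gold band round its polished, slippery steel barrel: cylinder 40 mm in diameter, 36 mm long, with a dark nose (28 mm diameter, 9 mm) at +y and a dark end (24 mm, 7 mm) at -y; 0.15 to 0.31 kg. Lies across either lane against the lip; rolls. Origin: barrel centre; own y is its axis, x and z turn as it rolls. Holds glass: push below 25 N, keep it under 0.8 m/s, never lift it.
- blue_objective: The same objective with a blue band instead, at the bottom of the other lane. To be left there.
- positioner: Cream probe positioner block with knobs, about 90 x 60 x 68 mm, stands left of the rack; origin centre of its underside. Bystander, loose; leave it alone.
- dust_cap: Black round dust cap, 34 mm diameter, 24 mm high, stands right of the rack; origin centre of its underside. Bystander, loose; leave it alone.
- lens_cleaner: White bottle, 44 mm diameter, 110 mm high; origin centre of its underside. Bystander, loose; leave it alone.
- driver: Screwdriver with yellow handle, 170 mm long, lying. Bystander, loose; leave it alone.
- pen_cup: Grey open cup, 72 mm diameter, 85 mm high; origin centre of its underside. Bystander, loose; leave it alone.
- part_tray: Blue open tray, 110 x 150 x 25 mm; origin centre of its underside. Bystander, loose; leave it alone.
- spare_roller: Stepped brass bush, 38 mm diameter, 30 mm high; origin centre of its underside. Bystander, loose; leave it alone.
Things that resemble listed ones, but are neither listed nor needed, are in the scene too. Leave any pink look-alike of the gold_objective alone.

How it is judged:
By the outcome, as a careful person would: the job done as asked, in the order asked, and still so for the second after the job is handed in, with the robot touching nothing.
It also fails if it takes over 34 s, if anything falls off the work surface, if the arm or the gripper's body presses on something with over 40 N, if the wrist force passes 120 N, or if a joint passes its speed limit or range.

## Working session

There is one attempt and no reset: what is moved stays moved. The work goes in short steps, Python scripts to look and compute and a shell command to move; the robot and the scene stay as the last step left them, time stands still between calls to the robot, and variables do not carry over. Pictures are saved under pics/ and viewed, and the job is handed in when it is done.

```bash
ls; mkdir -p pics
python3 - <<'E'
from station import ctrl
import cv2,numpy as np
print(ctrl.read_state())
for n in ["scene","side"]:
    c=ctrl.camera(n)
    cv2.imwrite(f"pics/{n}0.png",c["frame"][:,:,::-1])
    np.savez(f"{n}0.npz",**c)
    print(n,c["intrinsics"].tolist(),c["k1"],c["world_from_camera"].round(3).tolist())
E
```

```text
pics
{'time': 0.0, 'joint_positions': array([ 1.19649412,  0.61593976, -0.01261955,  1.42493308,  0.00809798,
        1.10339543, -0.04035417]), 'joint_vel': array([-1.63163382e-03,  1.52181428e-04,  6.37451220e-05, -5.98286071e-04,
        8.24727234e-04, -3.30685040e-04,  8.47031750e-04]), 'joint_efforts': array([ 3.88298895e-04, -4.69218564e+01,  2.59186635e-01, -1.71033007e+01,
        1.00132145e-02,  9.74937313e-03,  6.99820873e-06]), 'position': array([ 0.22129866, -0.61037819,  0.24411343]), 'ee_rot': array([-3.13896737e+00,  3.52257761e-05,  3.47916537e-01]), 'force': array([-0.71563068, -0.0804368 ,  0.24653949]), 'moment': array([ 0.02907783,  0.04021491, -0.01788667]), 'finger_gap': 0.08540866346419562}
scene [[395.8064404692019, 0.0, 282.8469411934091], [0.0, 395.8064404692019, 211.11357389637206], [0.0, 0.0, 1.0]] -0.013851665447478016 [[0.626, -0.498, 0.6, 1.251], [0.779, 0.408, -0.475, -0.56], [-0.008, 0.765, 0.644, 0.833], [0.0, 0.0, 0.0, 1.0]]
side [[485.70636619862063, 0.0, 274.42780790740443], [0.0, 485.70636619862063, 209.12562249674656], [0.0, 0.0, 1.0]] -0.05036886708363815 [[-0.879, 0.376, -0.295, 0.185], [-0.477, -0.669, 0.57, 0.702], [0.017, 0.641, 0.767, 1.04], [0.0, 0.0, 0.0, 1.0]]
```

View pics/scene0.png

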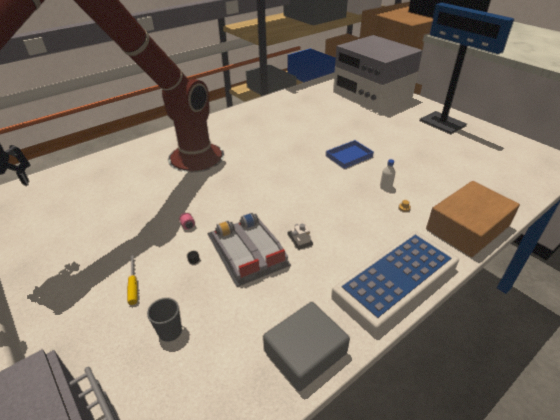

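View pics/side0.png

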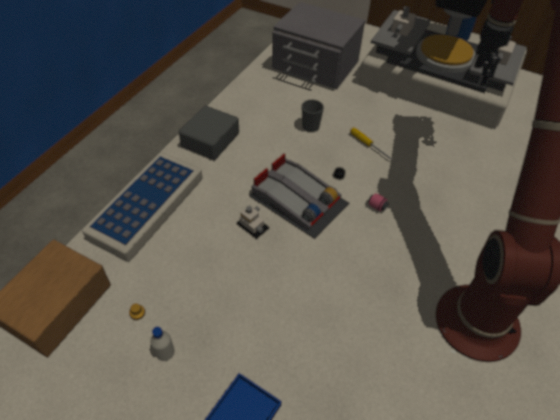

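Scene: gold band at about (226,229), blue band at (250,220), pink look-alike at (187,220) on the bench. Red stops are at (250,268) and (276,257). Side: gold (331,195), blue (312,212), pink (377,202). The gold one in the rack fits the description. Next I'll enlarge a crop to confirm and take measurements.

```bash
cat > h.py <<'E'
import numpy as np,cv2
def und(c,u,v):
    K=c["intrinsics"];x=(u-K[0,2])/K[0,0];y=(v-K[1,2])/K[1,1];r=np.hypot(x,y);q=r
    for _ in range(10): q=r/(1+float(c["k1"])*q*q)
    s=q/r if r>0 else 1
    return x*s,y*s
def ray(c,u,v):
    x,y=und(c,u,v);T=c["world_from_camera"];return T[:3,3],T[:3,:3]@np.array([x,-y,-1])
def onz(c,u,v,z):
    o,d=ray(c,u,v);return o+d*(z-o[2])/d[2]
def dep(c,u,v):
    o,d=ray(c,u,v);return o+d*float(c["range_z"][int(v),int(u)])
E
python3 - <<'E'
from h import *
C={n:dict(np.load(f"{n}0.npz")) for n in("scene","side")}
rng={"gold":((14,90,60),(30,255,255)),"blue":((100,90,40),(125,255,255)),"red":((0,150,60),(8,255,255)),"red2":((172,150,60),(180,255,255))}
box={"scene":(195,195,300,285),"side":(240,145,355,235)}
for n,c in C.items():
    f=c["frame"];hsv=cv2.cvtColor(f,cv2.COLOR_RGB2HSV);x0,y0,x1,y1=box[n]
    for k,(a,b) in rng.items():
        m=cv2.inRange(hsv,a,b);mm=np.zeros_like(m);mm[y0:y1,x0:x1]=m[y0:y1,x0:x1]
        N,l,s,ce=cv2.connectedComponentsWithStats(mm)
        for i in range(1,N):
            if s[i,4]>25:
                vs,us=np.where(l==i);P=np.array([dep(c,u,v) for u,v in zip(us,vs)])
                print(n,k,ce[i].round(1),s[i].tolist(),np.median(P,0).round(4),P.max(0).round(3))
    # rack grey: points 0.02-0.1 above
    cv2.imwrite(f"pics/{n}crop.png",cv2.resize(f[y0:y1,x0:x1,::-1],None,fx=6,fy=6,interpolation=cv2.INTER_CUBIC))
E
```

```text
scene gold [224.7 228. ] [219, 222, 11, 14, 102] [ 0.4785 -0.163   0.0547] [ 0.488 -0.128  0.062]
scene red [275.  253.2] [267, 250, 17, 8, 32] [ 0.6607 -0.12    0.0664] [ 0.668 -0.095  0.069]
scene red [248.2 263.5] [240, 260, 18, 9, 39] [ 0.6447 -0.1955  0.0658] [ 0.652 -0.172  0.068]
side gold [331.4 192.1] [324, 187, 14, 14, 102] [ 0.4555 -0.1595  0.0565] [ 0.486 -0.146  0.064]
side blue [314.4 208.4] [309, 204, 11, 11, 69] [ 0.4712 -0.0821  0.0571] [ 0.49  -0.072  0.063]
side red [278.3 160.3] [273, 155, 11, 11, 38] [ 0.6378 -0.1919  0.0644] [ 0.646 -0.163  0.069]
side red [260.4 175.1] [255, 170, 12, 11, 41] [ 0.6535 -0.1117  0.0637] [ 0.66  -0.087  0.07 ]
side red [316.6 218.7] [312, 213, 11, 12, 26] [ 0.4601 -0.0751  0.0251] [0.466 0.702 1.04 ]
```

View pics/scenecrop.png

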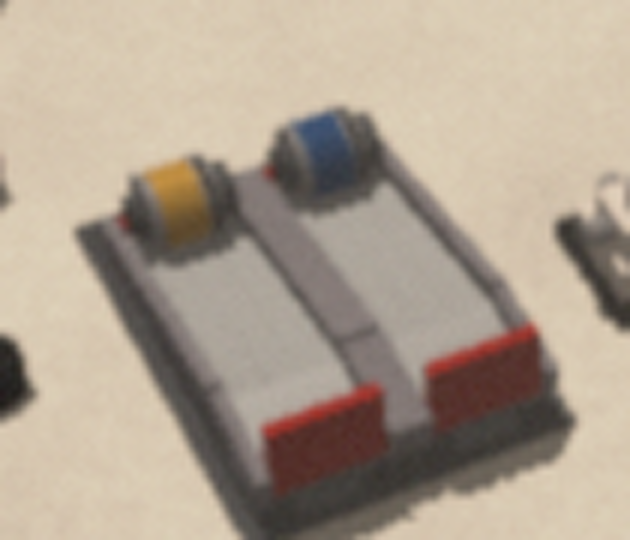

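View pics/sidecrop.png

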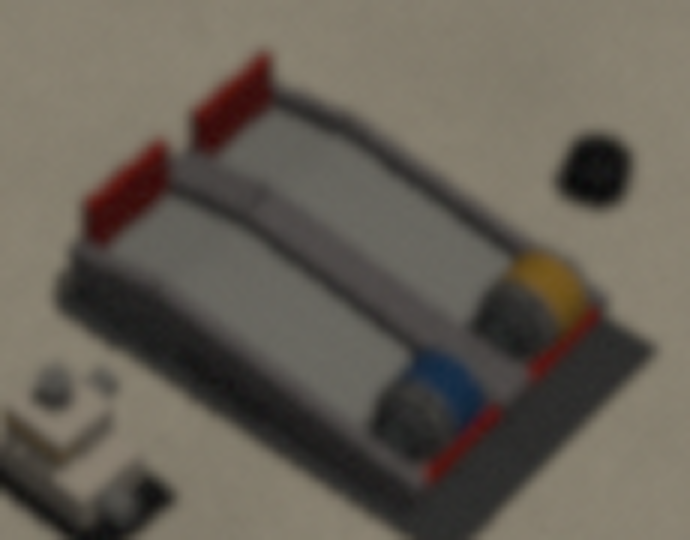

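Run:
```python
from h import *
C={n:dict(np.load(f"{n}0.npz")) for n in("scene","side")}
c=C["side"]
p=lambda u,v,z:onz(c,240+u/6-.5,145+v/6-.5,z)
for a in [(85,205,.066),(163,143,.066),(193,110,.066),(268,50,.066),(430,478,.026),(500,408,.026),(528,375,.026),(600,312,.026)]: print("side",a,p(*a).round(4))
c=C["scene"]
p=lambda u,v,z:onz(c,195+u/6-.5,195+v/6-.5,z)
for a in [(265,432,.066),(380,390,.066),(428,370,.066),(535,328,.066),(75,232,.02),(122,222,.026),(270,173,.026)]: print("scene",a,p(*a).round(4))
# depth: floor of gold lane / objects plane fits
import numpy as np
for n,c in C.items():
    K=c["intrinsics"];pts=[]
    for v in range(140,290):
        for u in range(190,360):
            if c["range_z"][v,u]>0: pts.append(dep(c,u,v))
    P=np.array(pts);m=(P[:,2]>.012)&(P[:,2]<.12)&(P[:,0]>.40)&(P[:,0]<.70)&(P[:,1]>-.26)&(P[:,1]<-.03)
    Q=P[m];r=cv2.minAreaRect(Q[:,:2].astype(np.float32));print(n,len(Q),r)
    G=Q[(Q[:,2]>.05)&(Q[:,0]<.53)]
    for s in (G[G[:,1]<-.12],G[G[:,1]>-.12]): print(len(s),s.mean(0).round(4),s.min(0).round(3),s.max(0).round(3))
```

```text
side (85, 205, 0.066) [ 0.6618 -0.0899  0.066 ]
side (163, 143, 0.066) [ 0.65   -0.1424  0.066 ]
side (193, 110, 0.066) [ 0.6483 -0.1685  0.066 ]
side (268, 50, 0.066) [ 0.6365 -0.2224  0.066 ]
side (430, 478, 0.026) [ 0.465  -0.0535  0.026 ]
side (500, 408, 0.026) [ 0.4548 -0.1053  0.026 ]
side (528, 375, 0.026) [ 0.4518 -0.1293  0.026 ]
side (600, 312, 0.026) [ 0.4385 -0.1808  0.026 ]
scene (265, 432, 0.066) [ 0.6382 -0.2213  0.066 ]
scene (380, 390, 0.066) [ 0.6496 -0.1684  0.066 ]
scene (428, 370, 0.066) [ 0.6533 -0.1449  0.066 ]
scene (535, 328, 0.066) [ 0.6631 -0.092   0.066 ]
scene (75, 232, 0.02) [ 0.4303 -0.2002  0.02  ]
scene (122, 222, 0.026) [ 0.4449 -0.1809  0.026 ]
scene (270, 173, 0.026) [ 0.4612 -0.1032  0.026 ]
scene 3075 ((0.5560360550880432, -0.13882634043693542), (0.15134917199611664, 0.21096578240394592), 78.84800720214844)
130 [ 0.4718 -0.1621  0.0563] [ 0.451 -0.185  0.05 ] [ 0.486 -0.134  0.062]
121 [ 0.4866 -0.0859  0.0562] [ 0.466 -0.11   0.05 ] [ 0.502 -0.058  0.063]
side 3606 ((0.541357159614563, -0.16404570639133453), (0.2156042456626892, 0.2177683264017105), 78.65966033935547)
155 [ 0.4614 -0.1531  0.0561] [ 0.444 -0.181  0.05 ] [ 0.483 -0.129  0.064]
165 [ 0.4762 -0.0768  0.0563] [ 0.458 -0.102  0.05 ] [ 0.495 -0.054  0.065]
```

```bash
python3 -m creep '[[[0,0,0,0.98],[0,0,0,0.98],[0,0,0,0.97],[0,0,0,0.96],[0.2,-0.8,0,0],[0.2,-0.9,0,0],[0.2,-0.9,0,0],[0.2,-0.9,0,0],[0.2,-0.9,0,0],[0.2,-0.9,0,0]]]' 0 20; python3 -c "
from station import ctrl;print(ctrl.tips_ahead,ctrl.read_state()['joint_positions'])"
```

```text
time: 1.1
position: [0.3322, -0.3607, 0.2451]
ee_rot: [-3.141, 0.0, -0.195]
force: [1.7, -0.3, -0.4]
finger_gap: -0.0004
0.014 [ 0.70005803  0.37052521  0.11328491  1.87553473 -0.05263764  0.89899709
 -0.92763298]
```

```bash
python3 -m creep '[[[0.14,-0.75,0,0],[0.14,-0.75,0,0],[0.14,-0.75,0,0],[0.14,-0.75,0,0],[0.14,-0.75,0,0],[0.14,-0.72,0,0],[0,0,0.6,0],[0,0,0.6,0],[0,0,0.5,0],[0,0,0.3,0]]]'
python3 - <<'E'
from station import ctrl
import cv2,numpy as np
for n in ["scene","side"]:
    c=ctrl.camera(n)
    x0,y0,x1,y1={"scene":(180,150,300,285),"side":(240,125,390,245)}[n]
    cv2.imwrite(f"pics/{n}1.png",cv2.resize(c["frame"][y0:y1,x0:x1,::-1],None,fx=4,fy=4))
    np.savez(f"{n}1.npz",**c)
E
```

```text
time: 2.1
position: [0.4153, -0.151, 0.1434]
ee_rot: [-3.141, 0.003, -0.195]
force: [-0.4, 0.3, 0.0]
finger_gap: -0.0003
```

View pics/scene1.png

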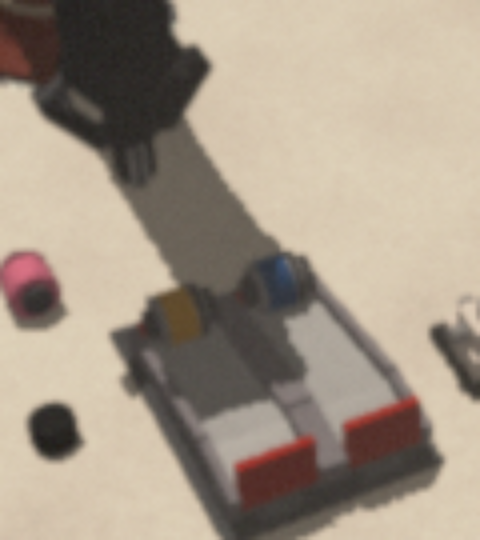

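View pics/side1.png

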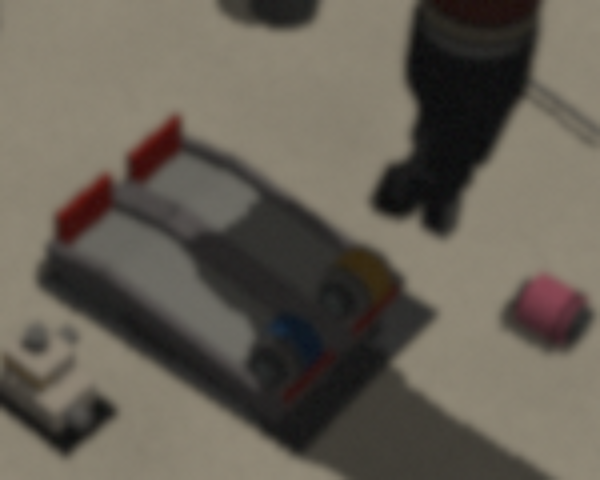

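Both views show the shut fingers hovering behind the gold objective. The tips are at about (214,195) in scene and (349,182) in side, and nothing has been disturbed. I'll check the tip height by triangulation.

Run:
```python
from h import *
a=dict(np.load("scene1.npz"));b=dict(np.load("side1.npz"))
o1,d1=ray(a,180+137/4,150+184/4);o2,d2=ray(b,240+439/4,125+233/4)
A=np.stack([d1,-d2],1);t=np.linalg.lstsq(A,o2-o1,rcond=None)[0]
print(o1+d1*t[0],o2+d2*t[1])
```

```text
[ 0.41047861 -0.14849984  0.12373556] [ 0.40891814 -0.14997717  0.12472912]
```

```bash
python3 -m creep '[[[0,0,0.5,0],[0,0,0.5,0],[0,0,0.4,0],[0,0,0.3,0],[0,0,0.2,0],[0,0,0,0],[0.06,0,0,0],[0.06,0,0,0],[0.06,0,0,0],[0.06,0,0,0]]]'
python3 - <<'E'
from station import ctrl
import cv2,numpy as np
for n in ["scene","side"]:
    c=ctrl.camera(n)
    x0,y0,x1,y1={"scene":(180,150,300,285),"side":(240,125,390,245)}[n]
    cv2.imwrite(f"pics/{n}2.png",cv2.resize(c["frame"][y0:y1,x0:x1,::-1],None,fx=4,fy=4))
    np.savez(f"{n}2.npz",**c)
E
```

```text
time: 3.2
position: [0.4289, -0.1541, 0.0509]
ee_rot: [3.142, -0.001, -0.195]
force: [-0.4, 0.6, 0.3]
finger_gap: -0.0002
```

View pics/scene2.png

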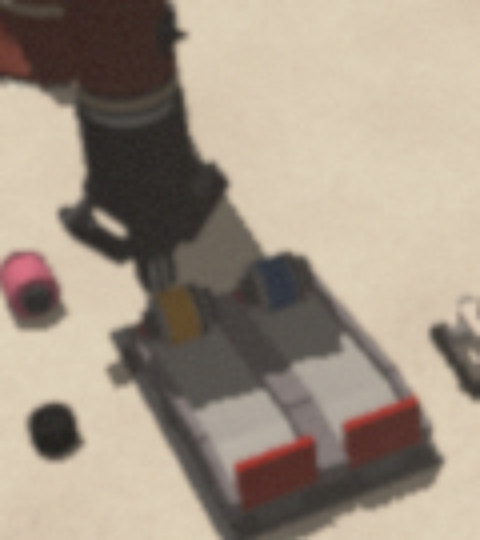

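View pics/side2.png

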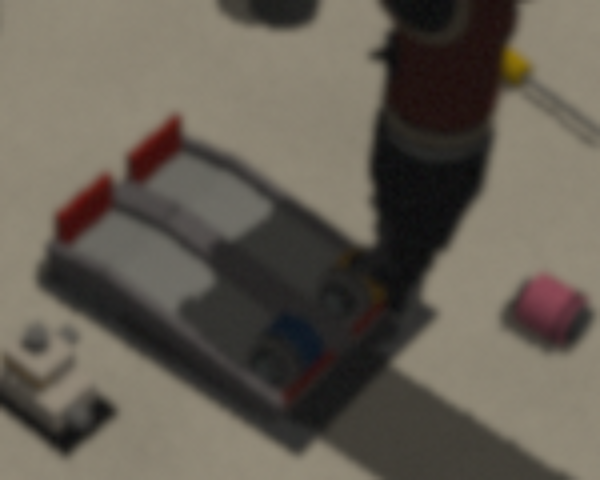

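The finger is right behind the gold band and clear of the lip. Starting a slow push, 5 mm per row, climbing at 8°.

```bash
python3 -m creep '[[[0,-0.03,0.07,0],[0.04,0,0,0],[0.06,0,-0.004,0],[0.08,0,-0.011,0],[0.1,0,-0.014,0],[0.1,0,-0.014,0],[0.1,0,-0.014,0],[0.1,0,-0.014,0],[0.1,0,-0.014,0],[0.1,0,-0.014,0]]]'
python3 - <<'E'
from station import ctrl
import cv2,numpy as np
for n in ["scene"]:
    c=ctrl.camera(n)
    x0,y0,x1,y1=(180,150,300,285)
    cv2.imwrite(f"pics/{n}3.png",cv2.resize(c["frame"][y0:y1,x0:x1,::-1],None,fx=4,fy=4))
E
```

```text
time: 4.3
position: [0.4672, -0.1601, 0.0518]
ee_rot: [-3.141, 0.0, -0.195]
force: [-1.1, -0.5, 0.5]
finger_gap: 0.0001
```

View pics/scene3.png

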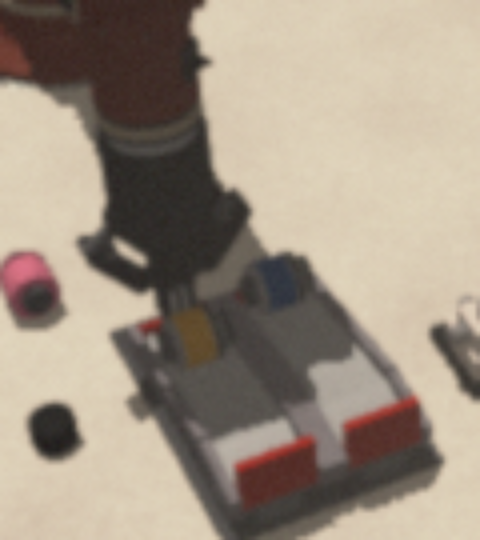

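The gold band is now at (196,335) in the crop, square in its lane and about 35 mm up the slope, with contact force around 1 N. Continuing.

```bash
python3 -m creep '[[[0.1,0,-0.014,0],[0.1,0,-0.014,0],[0.1,0,-0.014,0],[0.1,0,-0.014,0],[0.1,0,-0.014,0],[0.1,0,-0.014,0],[0.1,0,-0.014,0],[0.1,0,-0.014,0],[0.1,0,-0.014,0],[0.1,0,-0.014,0]]]'
python3 - <<'E'
from station import ctrl
import cv2,numpy as np
for n in ["scene"]:
    c=ctrl.camera(n)
    x0,y0,x1,y1=(180,150,300,285)
    cv2.imwrite(f"pics/{n}4.png",cv2.resize(c["frame"][y0:y1,x0:x1,::-1],None,fx=4,fy=4))
E
```

```text
time: 5.35
position: [0.5162, -0.1698, 0.0588]
ee_rot: [-3.142, 0.0, -0.195]
force: [-1.7, 0.4, -0.1]
finger_gap: -0.0006
```

View pics/scene4.png

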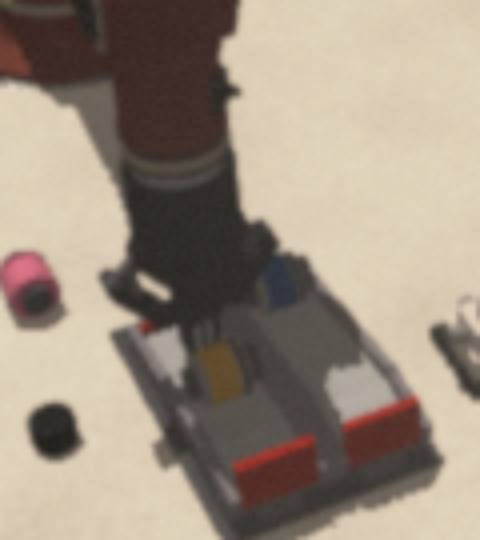

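The gold band is at (221,372) in the crop, still square and ahead of the finger. The centre has about 50 mm to go to the crest.

```bash
python3 -m creep '[[[0.1,0,-0.014,0],[0.1,0,-0.014,0],[0.1,0,-0.014,0],[0.1,0,-0.014,0],[0.1,0,-0.014,0],[0.1,0,-0.014,0],[0.1,0,-0.014,0],[0.1,0,-0.014,0],[0.1,0,-0.014,0],[0.1,0,-0.014,0]]]'; python3 -m creep '[[[0.1,0,-0.01,0],[0.08,0,-0.01,0],[0.06,0,0,0],[0.04,0,0,0],[0,0,0,0],[0,0,0,0],[0,0,0,0],[0,0,0,0],[0,0,0,0],[0,0,0,0]]]'
python3 - <<'E'
from station import ctrl
import cv2,numpy as np
for n in ["scene"]:
    c=ctrl.camera(n)
    x0,y0,x1,y1=(180,150,300,285)
    cv2.imwrite(f"pics/{n}5.png",cv2.resize(c["frame"][y0:y1,x0:x1,::-1],None,fx=4,fy=4))
E
```

```text
time: 6.4
position: [0.5654, -0.1796, 0.0658]
ee_rot: [-3.142, -0.0, -0.195]
force: [-0.2, 0.7, 0.2]
finger_gap: 0.0
time: 7.4
position: [0.5785, -0.1821, 0.0668]
ee_rot: [-3.142, 0.0, -0.195]
force: [0.1, 0.4, 0.5]
finger_gap: 0.0002
```

View pics/scene5.png

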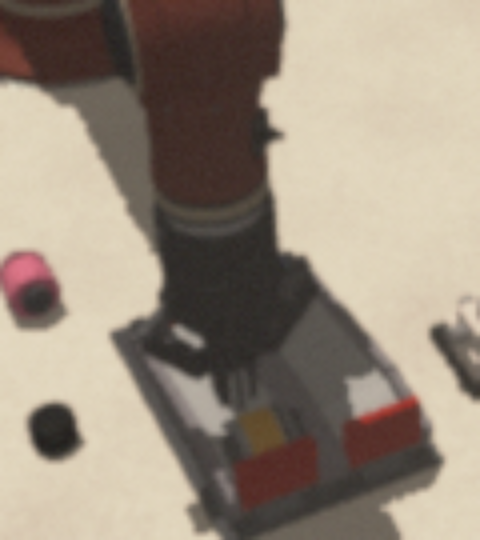

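The gold objective is over the crest and in the hollow against the stop, at about (262,432) in the crop, and contact force is about 0. Backing off, then lifting clear.

```bash
python3 -m creep '[[[-0.1,0,-0.1,0],[-0.2,0,-0.2,0],[-0.2,0,-0.4,0],[-0.1,0,-0.6,0],[0,0,-0.8,0],[0,0,-0.8,0],[-0.4,0,-0.8,0],[-0.8,0,-0.5,0],[-0.9,0,0,0],[-0.6,0,0,0]]]'
python3 - <<'E'
from station import ctrl
from h import *
import cv2,numpy as np
for n in ["scene","side"]:
    c=ctrl.camera(n)
    x0,y0,x1,y1={"scene":(180,150,300,285),"side":(240,125,390,245)}[n]
    cv2.imwrite(f"pics/{n}6.png",cv2.resize(c["frame"][y0:y1,x0:x1,::-1],None,fx=4,fy=4))
    hsv=cv2.cvtColor(c["frame"],cv2.COLOR_RGB2HSV);X0=np.array([.542,-.1348])
    for k,lo,hi in (("gold",(14,80,40),(30,255,255)),("blue",(100,90,30),(125,255,255))):
        m=cv2.inRange(hsv,lo,hi);M=np.zeros_like(m);M[y0+10:y1,x0:x1]=m[y0+10:y1,x0:x1]
        vs,us=np.where(M);P=np.array([dep(c,u,v) for u,v in zip(us,vs)])
        P=P[(P[:,2]>.03)&(P[:,2]<.1)&(P[:,0]>.4)&(P[:,0]<.7)]
        if len(P):
            q=np.median(P,0);d=q[:2]-X0
            print(n,k,len(P),"rack",(d@[.981,-.194]).round(4),(d@[.194,.981]).round(4),"z",q[2].round(4),P[:,2].max().round(3))
print(ctrl.read_state()["position"])
E
```

```text
time: 8.45
position: [0.4131, -0.1496, 0.2782]
ee_rot: [3.142, -0.001, -0.196]
force: [0.2, 0.2, -0.9]
finger_gap: 0.0
scene gold 90 rack 0.0924 -0.0396 z 0.0724 0.078
scene blue 10 rack -0.0628 0.0414 z 0.0593 0.061
side gold 118 rack 0.0752 -0.0382 z 0.0687 0.079
side blue 70 rack -0.0797 0.0372 z 0.0563 0.063
[ 0.41130361 -0.14937194  0.27761985]
```

View pics/scene6.png

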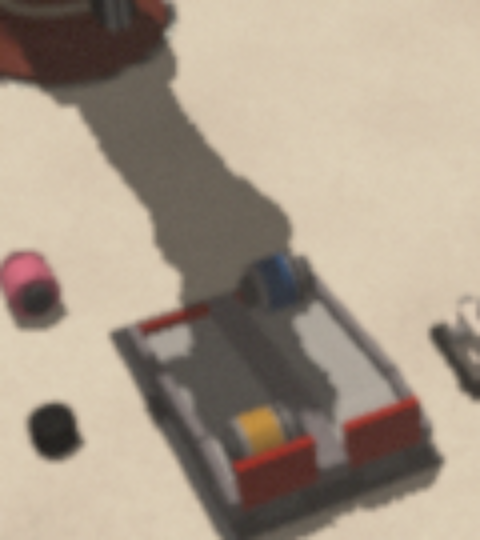

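View pics/side6.png

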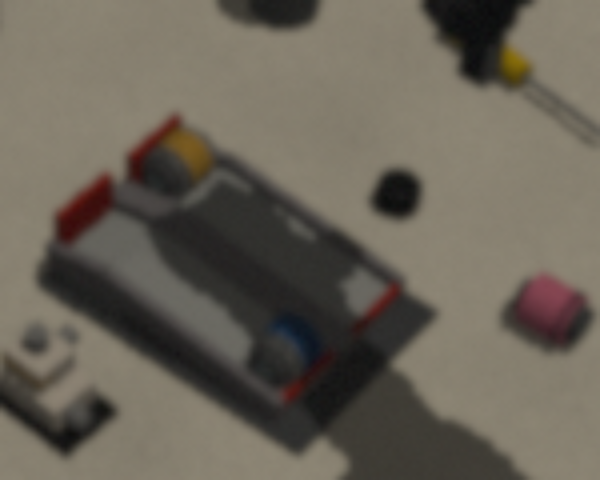

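Gold is seated against the stop in its own lane, at scene crop (258,430) and side crop (185,155). Averaging the two views gives x ≈ 84 mm and a top height of about 78 mm, against an expected 85 and 74. Blue and the other things in view haven't moved.

```bash
python3 -c "
from station import ctrl;print(ctrl.close_job())"
```

```text
the job is handed in; nothing more can be done
None
```

The gold-banded objective is in the hollow against the red end stop of the right lane, and the job is handed in. I pushed it up the lane with the closed fingertips at about 0.05 m/s and never gripped or lifted it. Force readings at the end of each push call were below 2 N. After it rolled over the crest I backed off and lifted clear, finishing at about 8.5 s on the robot's clock.

**Gold:** the two cameras put it at rack x ≈ 92 and 75 mm. Each sees the band from an opposite side, so their mean of about 84 mm is the better figure, against 85 mm nominal. Rack y was -39 mm. Its top measured 78–79 mm at most, about 4–5 mm above the expected 74 mm, which I put down to depth noise. It was seated in both pictures taken after the retreat. I took no further picture to time how long it stayed there.

**Blue and bystanders:** the blue objective is still at its lip. The dust cap, the positioner and the pink look-alike look unmoved in the final pictures. The other loose items were outside or only partly inside those crops. I did not measure them again, but the arm's path stayed clear of them.

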